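# Swap the dip probes: store the orange one, centre the blue one in the guide

## Robot

A 6-joint arm with a two-finger parallel gripper is mounted at the origin on a cart in front of the work surface, level with it; the furniture and walls round the work are solid. World frame = base frame: x ahead of the robot, y to its left, z up, the work surface at z = 0. Lengths are in mm, angles in rad, forces in N, time in s.
With the tool pointing down it reaches from about 275 to 750 mm from the base axis. Payload 10.2 kg.
Tool frame: the origin (TCP) lies between the finger pads; the fingertips stand 17 mm ahead of it and the grasp point (between the pads) lies 2 mm behind it; z points along the fingers, y is the line along which they close (so a half turn about z gives the same grasp; the last joint's range is limited). The gripper opens to 85 mm and grips with 20 to 120 N. Pads are 22 mm wide; open, the fingers measure 114 mm over their backs; the gripper's body (76 mm by 85 mm) begins 54 mm behind the grasp point. The pads swing forward as they close: fully open they stand 13 mm farther back than shut.
Start: joints at [1.124, 0.313, 1.498, -0, 1.331, -0.223], TCP at [116.529, 511.91, 248.294] pointing down, gripper open.
Joint ranges: [-2.94, 2.94], [-0.97, 2.17], [0.19, 2.56], [-1.23, 4.37], [0.02, 3.11], [-2.88, 2.88]. Speed limits (rad/s): [2.39, 2.39, 3.01, 3.14, 3.14, 3.14].

## Interface

Orientations are given as a unit quaternion [w, x, y, z].
In Python, from rig import * gives the robot as it stands.
- The arm moves only by the tool step_arm, never from a script. Its argument "commands" is text: rows parted by semicolons, each of 7 numbers parted by spaces: the opening, from 0 (shut) to 1 (fully open), then the shift along the tool's x, y, z in cm, then the turn, a rotation vector about the tool's x, y, z in rad. In form: hand x y z rx ry rz; .... A call has 1 to 20 rows; each row is the pose to reach, as a shift and turn from the pose commanded when the call began, along the tool's axes at that moment; what a row does not reach only later rows make up. A row lasts 1/12 s, in which the tool goes at most 41.7 mm and 7.16 degrees, less where a joint would pass 70% of its speed; a pose out of reach is approached as far as the arm can. A call with a gripper value outside its range is refused whole. The fingers move at their own pace and stop on an object; "newtons" is the grip in N (left out, the last holds). Time passes only in rows, so rows that repeat a pose let the fingers close. It gives the time, the measured TCP pose, the force, the opening and the grip force at its end, in the units of the state.
- sense(): the state, without advancing time (a new reading comes with each control period).
- capture(name): name is "side" or "top" or "wrist"; returns the picture (384x512x3 uint8, red, green, blue); there is no depth.
- camera_model(name): a dict with "mtx" (3x3 intrinsics, pixels), "eye" and "rotation" of the camera in the world. Camera axes: x right, y down, z forward; pixel columns grow to the right and rows downward; lengths in mm; the calibration is good to about 2 mm. A picture is of the moment at which its call begins: read the wrist's pose just before it. camera_model takes no time and is no camera call; for the wrist camera it gives the pose at the moment of the call.
- finish_job(): hands the job in; it is judged then, once.
Trained networks look in the newest picture that a camera, given by its name, has taken for a name from the list of things; names that differ only in an ending like _2 or _b are one class to them, and where a whole thing is asked for, a point or a joint stands for the part that bears it (a point fixed in the world has none). Each returns a list of dicts, best first, with "score" (0 to 1); they miss things now and then, are a little off and sometimes report something else, mostly with a low value. They report only what shows in the picture. A call takes as long as a camera call.
- search_frame(camera, label): "rect" ([centre column, centre row, width, height] in pixels, round what is visible of it).
- trace(camera, label): "mask" (384x512 bool, what is visible of it) and "rect" ([centre column, centre row, width, height] in pixels, round what is visible of it).
- spot_point(camera, label): "xy" ([column, row] in pixels: a listed point, or the origin of a listed thing).
The state is a dict: "time_s": time; "joints": joint angles; "dq": joint speeds; "tau": joint torques, N m; "eef_pos": TCP position; "ee_rot": TCP orientation; "force": force on the tool from outside, world axes, zero at the start; "wrist_torque": the same for the moment, N m; "grip_width": opening from 0.0 (shut) to 1.0 (fully open); "grip_force": force on a finger pad.
Only numpy, scipy, OpenCV 4.12 (cv2) and the standard library are available. Lean on these libraries where they do the work, as an engineer would, in place of code of your own. Each camera call takes 0.05 s, during which the arm holds its last target. There are 200 camera calls.

## Task

Two dip probes hang in the white wash rack. First put the orange-handled probe away, hanging upright in the orange pot, and let go of it; then lower the blue-handled probe through the hole of the aluminium guide collar into the beaker, never letting it touch the collar, the stand or the beaker, until the black band on its rod is level with the top of the collar. Finish while still holding the blue probe there, upright, still and centred in the hole, and leave the timer, the vial and the green-capped bottle where they are.

Things in the scene. Friction and masses are not known exactly. Their poses are not given: they have to be found in the camera images.
- probe_orange: Orange-handled dip probe, 60 g. Origin: centre of its flange's underside; z up its axis. Flange 34 mm across, z 0 to 6 mm; handle 24 x 24 mm (faces along x, y), z 6 to 52; black stub on top to z 58. Steel rod below the flange, 8 mm thick, 100 mm long, black band 8 mm high centred 30 mm below the flange. Hangs by its flange, rod in a rack hole; which probe is in which hole varies.
- probe_blue: Dip probe with a blue handle, otherwise the same as the orange one in sizes, mass, origin and axes; hangs in the other rack hole
- probe_blue_band (a point): Point on the axis of the blue probe's rod, at the middle of its black band: 30 mm below the flange's underside, 70 mm above the tip
- probe_blue_tip (a point): Lower end of the blue probe's rod, 100 mm below the flange's underside
- wash_rack: White rack, fixed, 70 x 200 x 115 mm (x, y, z), origin under its centre on the table. Its top plate, 60 x 190 mm, is 115 mm up and has two 18 mm holes, at y -55 and +55 mm, on its centre line. The probes hang there, turned nearly as the rack.
- pot_orange: Round orange pot, fixed, 58 mm across (black rubber foot ring 68 mm), 115 mm high, with a round bore 18 mm wide, 109 mm deep, in its flat top. Origin under its centre on the table. The two pots may change places.
- pot_orange_mouth (a point): Centre of the bore at the top face of the orange pot, 115 mm above the table
- pot_blue: Round blue pot, fixed, same sizes as the orange one; it stays empty
- guide: Fixed guide stand; origin on the table under the collar's hole. Base 130 x 100 x 10 mm (x -53 to +77); post at x +58; arm to an aluminium collar 40 mm across, 16 mm thick, top 115 mm up, upright through hole 20 mm wide; nothing higher. Under it, fixed, a glass beaker 51 mm across, rim 88 mm, inner floor 13 mm above the table.
- guide_mouth (a point): Centre of the collar's hole at its top face, 115 mm above the table; z up
- timer: White timer, 62 x 62 x 19 mm, loose, origin under its centre; leave alone
- vial: Vial with a black cap, 27 mm across, 50 mm high, loose, origin under its centre; leave alone
- reagent_c: White bottle with a green cap, 56 mm across, 110 mm high, loose, origin under its centre; leave alone

How it is judged:
By the outcome, as a careful person would: the job done as asked, in the order asked, and still so for the second after the job is handed in, while the arm keeps its last pose, push and grip.
It also fails if it takes over 54 s, if anything falls off the work surface, if the arm or the gripper's body presses on something with over 40 N, if the wrist force passes 120 N, or if a joint passes its speed limit or range.

## Working session

There is one attempt and no reset: what is moved stays moved. The work goes in short steps, Python scripts to look and compute and a tool call to move; the robot and the scene stay as the last step left them, time stands still between calls to the robot, and variables do not carry over. Pictures are saved under pics/ and viewed, at most 10 in all, crops included, and the job is handed in when it is done.

Besides the shell and the picture viewer there is one more tool, called after "Request:" as name(argument=value, ...), one argument or row to a line, values as JSON. step_arm: Moves the arm, as the interface text tells. Its arguments: {"type":"object","properties":{"commands":{"type":"string"},"newtons":{"type":"number"}},"required":["commands"]}

```bash
mkdir -p pics; cat > h.py <<'E'
from rig import *
import numpy as np, cv2
from scipy.spatial.transform import Rotation as R
def ray(cam,xy,m=None):
    m=m or camera_model(cam); d=np.linalg.inv(m["mtx"])@np.array([xy[0],xy[1],1.]); r=np.array(m["rotation"])
    return np.array(m["eye"]),r@d
def onz(cam,xy,z,m=None):
    e,d=ray(cam,xy,m); return e+d*(z-e[2])/d[2]
def save(name,im): cv2.imwrite("pics/"+name,cv2.cvtColor(im,cv2.COLOR_RGB2BGR))
E
python3 - <<'E'
from h import *
for c in("top","side"):
    m=camera_model(c);print(c,np.round(m["eye"]),np.round(m["rotation"],2).tolist(),m["mtx"][0][0])
    im=capture(c);save(c+"0.png",im)
    for l,z in(("probe_orange",115),("probe_blue",115),("pot_orange_mouth",115),("guide_mouth",115),("wash_rack",0),("pot_blue",0),("timer",0),("vial",0),("reagent_c",0)):
        for s in spot_point(c,l)[:2]: print(c,l,round(s["score"],2),np.round(s["xy"],1),np.round(onz(c,s["xy"],z),1))
im=np.hstack([cv2.resize(cv2.imread(f"pics/{c}0.png"),(400,300)) for c in("top","side")])
print(sense())
E
```

```text
top [ 386.    6. 1075.] [0.07, -0.7, 0.71, -0.05] 398.07218569649496Traceback (most recent call last):
  File "<stdin>", line 6, in <module>
  File "h.py", line 8, in onz
    e,d=ray(cam,xy,m); return e+d*(z-e[2])/d[2]
        ~~~^^^^^^^^^^
  File "h.py", line 6, in ray
    return np.array(m["eye"]),r@d
                              ~^~
ValueError: matmul: Input operand 1 has a mismatch in its core dimension 0, with gufunc signature (n?,k),(k,m?)->(n?,m?) (size 3 is different from 4)
```

View pics/top0.png

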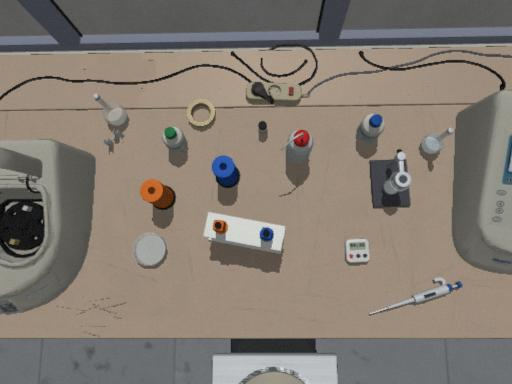

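The top view shows the rack at (244,233), with the orange probe at (219,227) and the blue one at (267,235). The orange pot is at (158,193), the guide at (395,182) and the timer at (357,250). The camera rotation is a quaternion, so I'll fix the helper.

```bash
sed -i 's/r=np.array(m\["rotation"\])/r=R.from_quat(m["rotation"],scalar_first=True).as_matrix()/' h.py
python3 - <<'E'
from h import *
for c in("top","side"):
    m=camera_model(c);print(c,np.round(m["eye"]),m["mtx"][0][0])
    im=capture(c);save(c+"0.png",im)
    for l,z in(("probe_orange",115),("probe_blue",115),("pot_orange_mouth",115),("guide_mouth",115),("wash_rack",0),("pot_blue",0),("timer",0),("vial",0),("reagent_c",0)):
        for s in spot_point(c,l)[:1]: print(c,l,round(s["score"],2),np.round(s["xy"],1),np.round(onz(c,s["xy"],z),1))
s=sense();print(s)
m=camera_model("wrist");print(m)
E
```

```text
top [ 386.    6. 1075.] 398.07218569649496
top probe_orange 0.47 [223.3 228. ] [465.5 120.  115. ]
top probe_blue 0.56 [266.8 236. ] [445.6  15.  115. ]
top pot_orange_mouth 0.58 [148.6 189.6] [561.6 306.1 115. ]
top guide_mouth 0.83 [403.4 178. ] [ 584.6 -319.5  115. ]
top wash_rack 0.88 [244.8 231.9] [464.1  75.3   0. ]
top pot_blue 0.83 [222.  172.8] [628. 139.   0.]
top timer 0.68 [357.3 248.8] [ 417.4 -224.3    0. ]
top reagent_c 0.71 [177.9 143.9] [712.7 264.7   0. ]
side [ 606. -770.  501.] 362.80440061321576
side probe_orange 0.68 [218.9 157.5] [468.2 140.4 115. ]
side probe_blue 0.72 [202.6 177.3] [444.8  15.8 115. ]
side pot_orange_mouth 0.91 [254.3 143.9] [560.1 248.5 115. ]
side guide_mouth 0.84 [252.7 271.1] [ 583.  -320.3  115. ]
side wash_rack 0.91 [212.8 207.4] [455.9  67.    0. ]
side pot_blue 0.95 [276.1 201.3] [627.  107.7   0. ]
side timer 0.78 [167.8 284.1] [ 410.2 -232.2    0. ]
side vial 0.77 [323.8 220.3] [747.3  15.6   0. ]
side reagent_c 0.55 [298.  179.3] [696.3 249.    0. ]
{'time_s': 1.1, 'joints': array([ 1.12359939e+00,  3.12908971e-01,  1.49771007e+00,
[... 221 characters left out ...]
188435e+01, -2.59901226e+01, -1.56204392e-04,
        5.25995638e-04, -1.56835023e-05]), 'eef_pos': array([116.53083438, 511.91936989, 248.2857884 ]), 'ee_rot': array([-1.56782615e-06,  1.11663392e-01,  9.93746088e-01,  1.33546637e-05]), 'force': array([-0.59391102,  0.74629056,  0.48013086]), 'wrist_torque': array([ 0.03282485, -0.00057562,  0.00861254]), 'grip_force': 0.0, 'grip_width': 1.000501864408309}
{'mtx': array([[273.32789268,   0.        , 256.8543992 ],
       [  0.        , 273.32789268, 189.88397727],
       [  0.        ,   0.        ,   1.        ]]), 'eye': array([ 35.04247901, 531.90052534, 374.58402539]), 'rotation': array([0.12870586, 0.77113649, 0.6149556 , 0.10301905])}
```

View pics/side0.png

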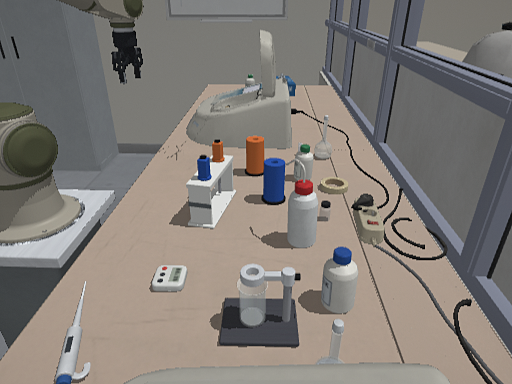

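The side view agrees: the rack is at about (213,190), with blue nearer the camera at (203,167) and orange behind it at (218,150). The orange pot is at (255,155) and the guide at (253,275). Next I'll move above the orange probe.

Request:
step_arm(
  commands="1 -42.7 -30.5 0 0 0 -0.03;1 -42.7 -30.5 0 0 0 -0.03;1 -42.7 -30.5 0 0 0 -0.03;1 -42.7 -30.5 0 0 0 -0.03;1 -42.7 -30.5 0 0 0 -0.03;1 -42.7 -30.5 0 0 0 -0.03;1 -42.7 -30.5 0 0 0 -0.03;1 -42.7 -30.5 0 0 0 -0.03;1 -42.7 -30.5 0 0 0 -0.03;1 -42.7 -30.5 0 0 0 -0.03;1 -42.7 -30.5 0 0 0 -0.03;1 -42.7 -30.5 0 0 0 -0.03;1 -42.7 -30.5 0 0 0 -0.03;1 -42.7 -30.5 0 0 0 -0.03;1 -42.7 -30.5 0 0 0 -0.03;1 -42.7 -30.5 0 0 0 -0.03;1 -42.7 -30.5 0 0 0 -0.03",
  newtons=40,
)

```text
time_s: 2.52
eef_pos: [464.6, 120.6, 248.4]
ee_rot: [-0.0, 0.096, 0.995, 0.0]
force: [-0.2, 0.8, 0.1]
grip_width: 1.0
grip_force: 0.0
```

```bash
cat >> h.py <<'E'
def mv(target,yaw=None):
    "tool-axis shift (cm) and rotvec to bring the tool to target [mm], pointing straight down, y axis at yaw"
    s=sense();Q=R.from_quat(s["ee_rot"],scalar_first=True);d=np.array(target)-s["eef_pos"]
    ty=Q.as_matrix()[:,1];y=np.arctan2(ty[1],ty[0]) if yaw is None else yaw
    c,n=np.cos(y),np.sin(y);T=R.from_matrix(np.array([[-n,c,0],[c,n,0],[0,0,-1]]).T)
    print("pos",np.round(s["eef_pos"],1),"yaw",round(np.arctan2(ty[1],ty[0]),4),"move",np.round(Q.inv().apply(d)/10,2),np.round((Q.inv()*T).as_rotvec(),4))
E
python3 - <<'E'
from h import *
m=camera_model("wrist");s=sense();im=capture("wrist");save("w1.png",im)
print(s["time_s"],s["eef_pos"],s["ee_rot"])
for l,z in(("probe_orange",115),("probe_blue",115)):
    for q in spot_point("wrist",l)[:1]: print(l,round(q["score"],2),np.round(q["xy"],1),np.round(onz("wrist",q["xy"],z,m),1))
    for q in trace("wrist",l)[:1]:
        print(q["rect"])
Q=R.from_quat(s["ee_rot"],scalar_first=True)
print("cam z in tool",Q.inv().apply(R.from_quat(m["rotation"],scalar_first=True).as_matrix().T[2]), Q.inv().apply(m["eye"]-s["eef_pos"]))
np.save("w1.npy",im)
E
```

```text
2.5167 [464.57138395 120.6316694  248.42102011] [-1.95287018e-06  9.60873937e-02  9.95372898e-01  7.86053611e-05]
probe_orange 0.96 [262.5 186.5] [467.8 127.3 115. ]
[263.1, 193.1, 34.8, 48.7]
probe_blue 0.69 [148.9 191.4] [451.   14.2 115. ]
[139.0, 199.2, 57.6, 46.9]
cam z in tool [-3.25236387e-01  3.76182804e-04  9.45632672e-01] [  83.85165208    1.4065194  -126.29206143]
```

View pics/w1.png

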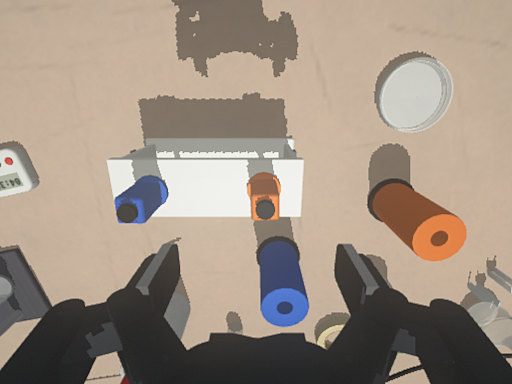

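The wrist view shows the orange stub top at (264,208), the blue stub top at (127,211), the orange pot's bore at (438,237) and the rack plate corners at (107,158), (302,160) and (302,217).

```bash
python3 - <<'E'
from h import *
m=camera_model("wrist")
for n,p,z in(("o stub",(264.5,208),173),("b stub",(127,211.5),173),("opot",(438,237.5),115),("bpot",(284.5,307.5),115),("rack a",(108,158.5),115),("b",(302.5,159.5),115),("c",(302.5,217),115)):
    print(n,np.round(onz("wrist",p,z,m),1))
im=np.load("w1.npy");g=cv2.cvtColor(im,cv2.COLOR_RGB2HSV)
o=((g[...,0]<14)&(g[...,1]>150)&(g[...,2]>90)).astype(np.uint8)
n,l,s,c=cv2.connectedComponentsWithStats(o)
print([ (s[i].tolist(),c[i].round(1).tolist()) for i in range(1,n) if s[i][4]>60])
x,y,w,h=225,150,80,80
save("w1c.png",cv2.resize(im[y:y+h,x:x+w],None,fx=7,fy=7,interpolation=cv2.INTER_NEAREST))
for q in spot_point("wrist","pot_orange_mouth")[:1]: print(q,onz("wrist",q["xy"],115,m))
E
```

```text
o stub [467.2 127.5 173. ]
b stub [449.   18.8 173. ]
opot [560.7 300.4 115. ]
bpot [620.9 124.5 115. ]
rack a [411.5 -14.3 115. ]
b [448.6 170.  115. ]
c [509.  161.6 115. ]
[([378, 188, 88, 73, 3065], [430.0, 227.9]), ([271, 196, 8, 23, 68], [276.5, 208.7])]
{'xy': [440.5, 237.1], 'score': 0.75} [560.76404589 303.06320717 115.        ]
```

View pics/w1c.png

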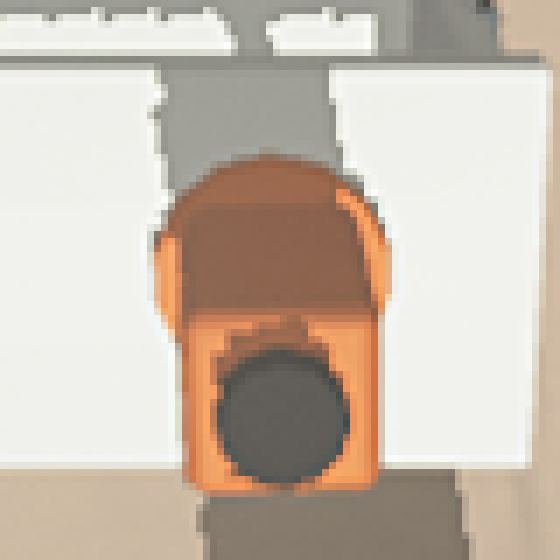

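Request:
step_arm(
  commands="1 -0.25 0.75 3 0 0 0;1 -0.25 0.75 6.5 0 0 0;1 -0.25 0.75 9 0 0 0;1 -0.25 0.75 10.6 0 0 0;1 -0.25 0.75 10.6 0 0 0;1 -0.25 0.75 10.6 0 0 0;0 -0.25 0.75 10.6 0 0 0;0 -0.25 0.75 10.6 0 0 0;0 -0.25 0.75 10.6 0 0 0;0 -0.25 0.75 10.6 0 0 0;0 -0.25 0.75 10.6 0 0 0;0 -0.25 0.75 10.6 0 0 0;0 -0.25 0.75 10.6 0 0 0;0 -0.25 0.75 10.6 0 0 0",
  newtons=50,
)

```text
time_s: 3.98
eef_pos: [469.4, 126.6, 142.8]
ee_rot: [0.001, 0.097, 0.995, 0.0]
force: [-0.3, -0.3, 6.3]
grip_width: 0.274
grip_force: 49.3
```

```bash
python3 - <<'E'
from h import *
s=sense();print(s["time_s"],s["force"],s["wrist_torque"])
mv([468.5,127.5,275])
E
```

```text
3.9833 [-0.3089697  -0.30484665  6.2720754 ] [-0.07634366  0.10361098 -0.00863342]
pos [469.4 126.6 142.8] yaw 1.377 move [  0.09   0.07 -13.22] [ 0.0002  0.001  -0.    ]
```

Request:
step_arm(
  commands="0 0 0 -1 0 0 0;0 0 0 -4 0 0 0;0 0 0 -7.5 0 0 0;0 0 0 -11 0 0 0;0 0 0 -13.5 0 0 0;0 -0.6 2 -13.5 0 0 0;0 -1.6 5 -13.5 0 0 0;0 -2.6 8.5 -13.5 0 0 0;0 -3.6 12 -13.5 0 0 0;0 -4.6 15.5 -13.5 0 0 0;0 -5.3 18 -13.5 0 0 0;0 -5.6 19 -13.5 0 0 0;0 -5.6 19 -13.5 0 0 0;0 -5.6 19 -13.5 0 0 0;0 -5.6 19 -13.5 0 0 0;0 -5.6 19 -13.5 0 0 0",
)

```text
time_s: 5.32
eef_pos: [560.4, 301.3, 277.8]
ee_rot: [0.0, 0.097, 0.995, -0.0]
force: [-0.3, 0.5, -0.9]
grip_width: 0.277
grip_force: 49.2
```

```bash
python3 - <<'E'
from h import *
m=camera_model("wrist");s=sense();im=capture("wrist");np.save("w2.npy",im)
save("w2.png",cv2.resize(im[60:380,150:400],None,fx=1.8,fy=1.8,interpolation=cv2.INTER_NEAREST))
print(s["time_s"],s["eef_pos"],s["ee_rot"],s["force"])
for l in("pot_orange_mouth","probe_orange","pot_orange"):
    for q in spot_point("wrist",l)[:2]: print(l,q["xy"],q["score"],onz("wrist",q["xy"],115 if "mouth" in l else s["eef_pos"][2]-27,m))
mv([560,302,275])
E
```

```text
5.3167 [560.43307544 301.33234893 277.84761855] [ 1.24292115e-04  9.72559153e-02  9.95259399e-01 -1.40307944e-05] [-0.27924992  0.52886118 -0.89127335]
pot_orange_mouth [256.5, 175.8] 0.87 [559.92495441 302.60669988 115.        ]
pot_orange_mouth [124.9, 288.3] 0.47 [673.67497706 108.80272652 115.        ]
probe_orange [259.0, 234.7] 0.64 [559.65963433 304.35210449 250.84761855]
pot_orange [255.9, 155.2] 0.91 [509.62533236 312.32240309 250.84761855]
pos [560.6 301.8 277.7] yaw 1.3764 move [0.06 0.01 0.27] [ 0.0002  0.0003 -0.    ]
```

View pics/w2.png

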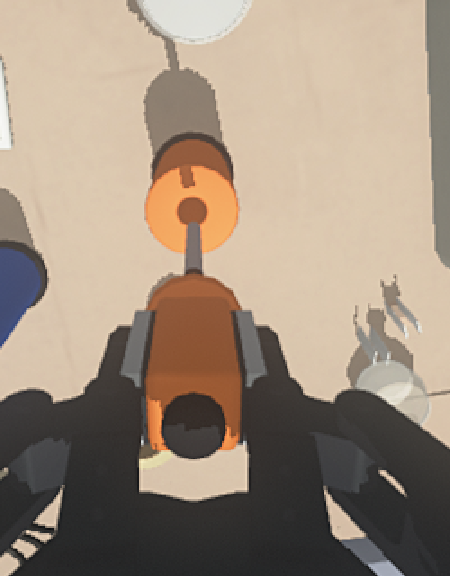

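The crop shows the rod leading straight to the bore at about pixel (257,177), with the pot's top disc centred near (257,175). I'll fit the disc and compare it with the rod axis.

```bash
cat >> h.py <<'E'
def proj(cam,p,m=None):
    m=m or camera_model(cam);q=R.from_quat(m["rotation"],scalar_first=True).as_matrix().T@(np.array(p)-m["eye"]);u=m["mtx"]@q;return np.round(u[:2]/u[2],1)
E
python3 - <<'E'
from h import *
m=camera_model("wrist");s=sense();im=np.load("w2.npy");x,y,z=s["eef_pos"]
for h in(15,-20,-57,-85,-100+0.): print("axis at flange offset",h,proj("wrist",[x,y,z-27.8+h],m))
g=cv2.cvtColor(im,cv2.COLOR_RGB2HSV)
o=((g[...,0]<16)&(g[...,1]>130)&(g[...,2]>200)).astype(np.uint8); o[215:]=0;o[:,:220]=0;o[:,300:]=0
c=max(cv2.findContours(o,0,1)[0],key=cv2.contourArea);e=cv2.fitEllipse(cv2.convexHull(c));print(e,onz("wrist",e[0],115,m))
gr=cv2.cvtColor(im,cv2.COLOR_RGB2GRAY)
for r in(170,174,177,179,181,183,186,190,196,202,208): print(r,gr[r,244:270].tolist())
E
```

```text
axis at flange offset 15 [254.4 248.5]
axis at flange offset -20 [254.8 222.2]
axis at flange offset -57 [255.1 202.7]
axis at flange offset -85 [255.2 191.5]
axis at flange offset -100.0 [255.3 186.4]
((256.0232849121094, 175.90670776367188), (49.132747650146484, 51.43507385253906), 89.66754150390625) [560.04758521 302.54716908 115.        ]
170 [182, 183, 182, 184, 186, 187, 182, 158, 125, 103, 97, 99, 100, 99, 98, 101, 118, 154, 180, 187, 186, 184, 184, 184, 183, 183]
174 [183, 184, 187, 185, 145, 99, 102, 105, 107, 105, 107, 106, 106, 107, 106, 106, 108, 105, 101, 94, 147, 181, 187, 185, 184, 185]
177 [183, 185, 186, 168, 119, 99, 106, 106, 107, 107, 107, 107, 107, 107, 108, 106, 106, 106, 105, 99, 107, 165, 186, 186, 184, 184]
179 [183, 185, 187, 179, 132, 98, 104, 106, 107, 106, 107, 108, 105, 107, 107, 107, 107, 106, 104, 97, 134, 175, 185, 185, 185, 184]
181 [183, 183, 185, 186, 173, 129, 99, 104, 105, 107, 107, 107, 106, 107, 106, 107, 107, 104, 98, 126, 172, 186, 186, 186, 185, 185]
183 [183, 183, 185, 184, 188, 181, 155, 121, 104, 101, 107, 113, 115, 114, 114, 110, 102, 116, 156, 181, 186, 186, 185, 185, 185, 185]
186 [183, 183, 183, 184, 184, 184, 184, 188, 184, 147, 113, 115, 116, 116, 116, 113, 105, 179, 190, 185, 185, 185, 185, 186, 186, 186]
190 [184, 183, 184, 183, 183, 184, 184, 187, 182, 138, 109, 115, 115, 115, 116, 114, 107, 161, 186, 188, 186, 186, 187, 188, 187, 187]
196 [185, 184, 184, 185, 185, 186, 187, 192, 174, 127, 111, 116, 117, 116, 116, 115, 108, 142, 185, 190, 188, 188, 188, 189, 190, 187]
202 [203, 203, 203, 202, 202, 202, 203, 211, 165, 116, 113, 116, 116, 116, 116, 115, 110, 121, 192, 209, 205, 204, 204, 203, 203, 202]
208 [202, 202, 203, 203, 203, 204, 206, 202, 144, 109, 104, 101, 96, 95, 94, 102, 114, 104, 189, 211, 204, 203, 203, 202, 203, 202]
```

Request:
step_arm(
  commands="0 0 0 2.5 0 0 0;0 0 0 5 0 0 0;0 0 0 7.5 0 0 0;0 0 0 10 0 0 0;0 0 0 12 0 0 0;0 0 0 13 0 0 0;0 0 0 13.4 0 0 0;0 0 0 13.4 0 0 0;0 0 0 13.4 0 0 0;0 0 0 13.4 0 0 0",
)

```text
time_s: 6.35
eef_pos: [561.0, 302.3, 144.3]
ee_rot: [0.001, 0.097, 0.995, 0.0]
force: [0.0, 0.7, -0.2]
grip_width: 0.277
grip_force: 49.3
```

```bash
python3 - <<'E'
from h import *
s=sense();print(s["time_s"],s["eef_pos"],s["force"],s["wrist_torque"])
E
```

```text
6.35 [561.0295958  302.34596107 144.25197922] [ 0.03955678  0.74467917 -0.24472743] [-0.01521986  0.00953267  0.02606097]
```

Request:
step_arm(
  commands="0 0 0 0.1 0 0 0;0 0 0 0.1 0 0 0;1 0 0 0.1 0 0 0;1 0 0 0.1 0 0 0;1 0 0 0.1 0 0 0;1 0 0 0.1 0 0 0;1 0 0 0.1 0 0 0;1 0 0 -1 0 0 0;1 0 0 -4 0 0 0;1 0 0 -7 0 0 0;1 0 0 -11 0 0 0;1 0 0 -11 0 0 0;1 0 0 -11 0 0 0",
)

```text
time_s: 7.43
eef_pos: [561.2, 302.5, 256.5]
ee_rot: [0.003, 0.097, 0.995, 0.001]
force: [-0.2, -1.0, -0.6]
grip_width: 1.001
grip_force: 0.0
```

```bash
python3 - <<'E'
from h import *
m=camera_model("wrist");s=sense();im=capture("wrist");save("w3.png",im)
print(s["time_s"],s["eef_pos"])
for q in spot_point("wrist","probe_orange")[:2]: print(q["xy"],q["score"],onz("wrist",q["xy"],115,m))
mv([449,18,250],1.377)
E
```

```text
7.4333 [561.23006275 302.53350937 256.50993497]
[255.1, 179.8] 0.97 [559.31639201 303.02494304 115.        ]
pos [560.3 302.2 252.9] yaw 1.377 move [  5.45 -30.03   0.31] [-0.0005 -0.0009 -0.    ]
```

View pics/w3.png

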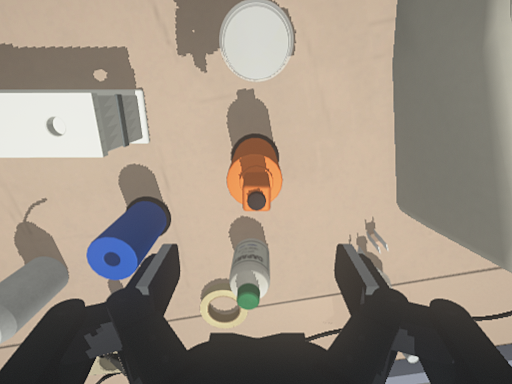

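The orange probe now hangs upright in the orange pot (handle at (256,185)), and the fingers are clear of it. Next is the blue probe.

Request:
step_arm(
  commands="1 5.5 -30 0.3 0 0 0;1 5.5 -30 0.3 0 0 0;1 5.5 -30 0.3 0 0 0;1 5.5 -30 0.3 0 0 0;1 5.5 -30 0.3 0 0 0;1 5.5 -30 0.3 0 0 0;1 5.5 -30 0.3 0 0 0;1 5.5 -30 0.3 0 0 0;1 5.5 -30 0.3 0 0 0;1 5.5 -30 0.3 0 0 0;1 5.5 -30 0.3 0 0 0;1 5.5 -30 0.3 0 0 0;1 5.5 -30 0.3 0 0 0",
)

```text
time_s: 8.62
eef_pos: [449.0, 19.4, 250.0]
ee_rot: [-0.0, 0.096, 0.995, 0.0]
force: [-0.2, 0.1, -0.6]
grip_width: 0.999
grip_force: 0.0
```

```bash
python3 - <<'E'
from h import *
m=camera_model("wrist");s=sense();im=capture("wrist");np.save("w4.npy",im)
print(s["time_s"],s["eef_pos"])
for q in spot_point("wrist","probe_blue")[:2]: print(q["xy"],q["score"],onz("wrist",q["xy"],115,m))
t=trace("wrist","probe_blue")[0];x,y,w,h=t["rect"];print(t["rect"],t["score"])
save("w4.png",cv2.resize(im[150:240,210:310],None,fx=6,fy=6,interpolation=cv2.INTER_NEAREST))
for d in(0,58): print(proj("wrist",[449,18,115+d],m))
E
```

```text
8.6167 [449.02896654  19.35784624 249.99999917]
[252.3, 186.0] 0.78 [450.20163428  16.01510814 115.        ]
[253.3, 195.3, 34.8, 47.8] 0.98
[254.  184.5]
[253.3 206.6]
```

View pics/w4.png

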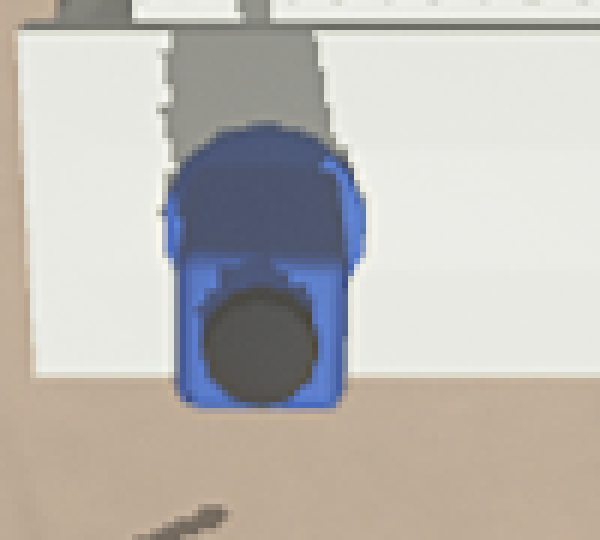

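The blue stub top is at pixel (253.5,208), so the probe axis is at about (450,18) and square with the tool. I'll grasp it now.

Request:
step_arm(
  commands="1 -0.1 -0.1 3 0 0 0;1 -0.1 -0.1 6.5 0 0 0;1 -0.1 -0.1 9 0 0 0;1 -0.1 -0.1 10.6 0 0 0;1 -0.1 -0.1 10.6 0 0 0;1 -0.1 -0.1 10.6 0 0 0;0 -0.1 -0.1 10.6 0 0 0;0 -0.1 -0.1 10.6 0 0 0;0 -0.1 -0.1 10.6 0 0 0;0 -0.1 -0.1 10.6 0 0 0;0 -0.1 -0.1 10.6 0 0 0;0 -0.1 -0.1 10.6 0 0 0;0 -0.1 -0.1 10.6 0 0 0;0 -0.1 -0.1 10.6 0 0 0;0 -0.1 -0.1 10.6 0 0 0",
)

```text
time_s: 10.02
eef_pos: [450.0, 17.3, 144.8]
ee_rot: [0.001, 0.097, 0.995, -0.0]
force: [-2.1, 1.1, 5.2]
grip_width: 0.277
grip_force: 49.3
```

```bash
python3 - <<'E'
from h import *
s=sense();print(s["time_s"],s["eef_pos"],s["ee_rot"],s["force"],s["wrist_torque"])
mv([584,-320,277],1.377)
E
```

```text
10.0167 [449.96423737  17.27730439 144.81190316] [ 5.00429535e-04  9.67235174e-02  9.95311161e-01 -5.51259774e-05] [-2.0511034   1.10441429  5.21919689] [0.05388899 0.14918932 0.04904206]
pos [450.   17.3 144.8] yaw 1.377 move [-19.66 -30.52 -13.2 ] [-0.     0.001  0.   ]
```

Request:
step_arm(
  commands="0 0 0 -1 0 0 0;0 0 0 -4 0 0 0;0 0 0 -7.5 0 0 0;0 0 0 -11 0 0 0;0 0 0 -13.5 0 0 0;0 0 0 -13.5 0 0 0;0 -1 -1.5 -13.5 0 0 0;0 -3 -4.6 -13.5 0 0 0;0 -5 -7.8 -13.5 0 0 0;0 -7 -11 -13.5 0 0 0;0 -9 -14 -13.5 0 0 0;0 -11 -17 -13.5 0 0 0;0 -13 -20.2 -13.5 0 0 0;0 -15 -23.3 -13.5 0 0 0;0 -17 -26.4 -13.5 0 0 0;0 -18.6 -28.8 -13.5 0 0 0;0 -19.6 -30.5 -13.5 0 0 0;0 -19.6 -30.5 -13.5 0 0 0;0 -19.6 -30.5 -13.5 0 0 0;0 -19.6 -30.5 -13.5 0 0 0",
)

```text
time_s: 11.68
eef_pos: [583.2, -319.0, 278.6]
ee_rot: [-0.0, 0.097, 0.995, 0.0]
force: [0.7, 0.2, -1.2]
grip_width: 0.274
grip_force: 49.2
```

```bash
python3 - <<'E'
from h import *
m=camera_model("wrist");s=sense();im=capture("wrist");np.save("w5.npy",im)
print(s["time_s"],s["eef_pos"],s["ee_rot"],s["joints"].round(2))
for q in spot_point("wrist","guide_mouth")[:2]: print(q["xy"],q["score"],onz("wrist",q["xy"],115,m))
for q in spot_point("wrist","probe_blue_tip")[:2]: print(q["xy"],q["score"],onz("wrist",q["xy"],s["eef_pos"][2]-130,m))
save("w5.png",cv2.resize(im[110:310,170:370],None,fx=3,fy=3,interpolation=cv2.INTER_NEAREST))
x,y,z=s["eef_pos"]
for d in(-45,-60,-80,-100,-129.8-0,z-0-115 and 115-z): print(d,proj("wrist",[x,y,z+d],m))
E
```

```text
11.6833 [ 583.15135762 -319.01358105  278.62800485] [-4.84321235e-04  9.65477421e-02  9.95328144e-01  4.28710822e-04] [-0.68  0.63  0.95  0.    1.57 -2.05]
[257.3, 175.5] 0.57 [ 582.50738231 -316.68263381  115.        ]
[254.3, 238.9] 0.39 [ 659.02258272 -335.31977591  115.        ]
[257.1, 189.9] 0.97 [ 587.59694354 -317.98072773  148.62800485]
-45 [254.7 224. ]
-60 [254.8 215.1]
-80 [254.9 205. ]
-100 [255.1 196.5]
-129.8 [255.2 186. ]
-163.6280048510062 [255.3 176.4]
```

View pics/w5.png

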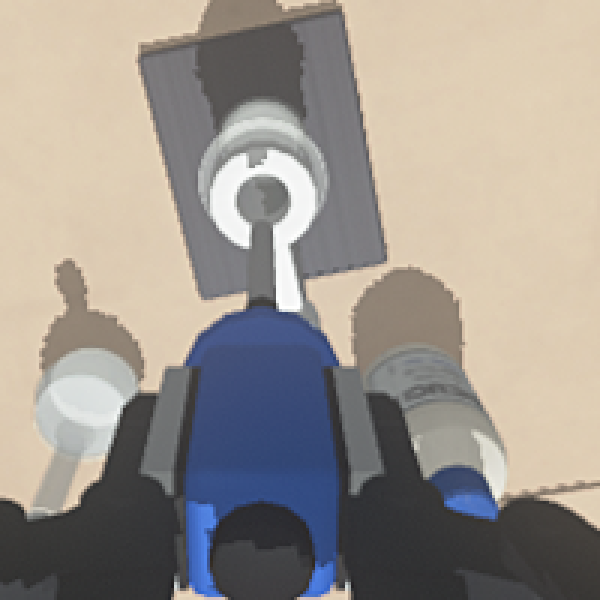

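The crop shows the collar ring centred near full-image pixel (257.5,176), with the rod running down the image just behind its lower edge. I'll fit both.

```bash
python3 - <<'E'
from h import *
m=camera_model("wrist");im=np.load("w5.npy");gr=cv2.cvtColor(im,cv2.COLOR_RGB2GRAY)
for r in(158,162,166,170,173,176,179,182,184,186,188,190,193,197,201,205,209): print(r,gr[r,236:280].tolist())
print(gr[155:200,257].tolist())
E
```

```text
158 [122, 122, 117, 124, 173, 186, 175, 192, 181, 168, 171, 174, 166, 162, 156, 146, 137, 133, 135, 135, 135, 133, 132, 129, 130, 130, 134, 140, 148, 152, 162, 168, 171, 156, 162, 171, 175, 184, 191, 142, 113, 118, 118, 121]
162 [118, 138, 176, 180, 174, 174, 149, 132, 148, 137, 136, 183, 225, 236, 247, 252, 210, 155, 161, 163, 160, 154, 143, 238, 247, 244, 244, 245, 246, 244, 238, 202, 145, 130, 141, 135, 131, 158, 171, 172, 199, 159, 116, 116]
166 [161, 176, 174, 173, 161, 138, 128, 185, 236, 244, 243, 242, 243, 243, 244, 247, 245, 244, 247, 254, 254, 252, 250, 248, 248, 247, 246, 245, 244, 244, 244, 244, 245, 247, 247, 227, 159, 123, 156, 168, 169, 179, 155, 123]
170 [180, 184, 170, 168, 135, 213, 244, 244, 243, 243, 243, 244, 246, 250, 246, 198, 148, 143, 147, 136, 131, 131, 132, 130, 132, 126, 112, 148, 225, 250, 248, 246, 245, 245, 245, 246, 248, 232, 162, 150, 164, 165, 182, 146]
173 [180, 184, 168, 155, 225, 245, 244, 243, 243, 243, 245, 248, 249, 186, 126, 136, 137, 138, 141, 138, 135, 120, 115, 116, 116, 116, 115, 114, 106, 120, 232, 251, 247, 245, 245, 245, 245, 248, 244, 
[... 2239 characters left out ...]
19, 122, 111, 95, 110, 138, 140]
205 [120, 122, 126, 127, 128, 128, 128, 126, 127, 128, 125, 124, 126, 127, 127, 128, 119, 115, 117, 118, 117, 117, 117, 116, 108, 110, 250, 250, 245, 245, 246, 249, 253, 183, 101, 140, 202, 213, 208, 206, 206, 207, 206, 206]
209 [205, 149, 123, 138, 136, 161, 183, 193, 197, 198, 206, 212, 214, 213, 214, 222, 162, 98, 93, 85, 76, 72, 78, 90, 101, 95, 254, 253, 246, 245, 245, 246, 249, 252, 184, 108, 174, 209, 210, 207, 206, 205, 206, 206]
[177, 164, 144, 133, 148, 162, 161, 154, 217, 180, 241, 252, 244, 190, 144, 131, 122, 114, 120, 137, 143, 132, 123, 136, 143, 143, 143, 145, 127, 115, 117, 118, 118, 117, 119, 118, 118, 117, 118, 118, 118, 117, 119, 116, 119]
```

The rod axis lines up with the hole to within about 1 mm. I'll descend halfway and check again with the rod inside the hole.

Request:
step_arm(
  commands="0 0.05 0 1 0 0 0;0 0.05 0 2.5 0 0 0;0 0.05 0 4 0 0 0;0 0.05 0 5.2 0 0 0;0 0.05 0 6 0 0 0;0 0.05 0 6 0 0 0;0 0.05 0 6 0 0 0;0 0.05 0 6 0 0 0",
)

```text
time_s: 12.5
eef_pos: [583.0, -319.7, 220.2]
ee_rot: [0.001, 0.097, 0.995, -0.0]
force: [0.3, -0.1, -0.2]
grip_width: 0.273
grip_force: 49.2
```

```bash
python3 - <<'E'
from h import *
m=camera_model("wrist");s=sense();im=capture("wrist");np.save("w6.npy",im);gr=cv2.cvtColor(im,cv2.COLOR_RGB2GRAY)
print(s["time_s"],s["eef_pos"],s["ee_rot"],s["force"])
x,y,z=s["eef_pos"];print(proj("wrist",[x,y,115],m),proj("wrist",[x,y,z-59.8],m),proj("wrist",[x,y,z-46.8],m))
save("w6.png",cv2.resize(im[130:230,200:310],None,fx=6,fy=6,interpolation=cv2.INTER_NEAREST))
mv([x,y,175],1.377)
for r in range(164,216,3): print(r,gr[r,232:282].tolist())
E
```

```text
12.5 [ 583.00910196 -319.6774206   220.23524362] [ 6.55651363e-04  9.67022737e-02  9.95313045e-01 -4.26675746e-04] [ 0.29053973 -0.13853816 -0.24089531]
[255.3 194.2] [254.9 215.1] [254.8 222.8]
pos [ 583.  -319.7  220.3] yaw 1.3771 move [0.01 0.01 4.53] [-0.0008  0.0015  0.0001]
164 [120, 122, 120, 120, 119, 120, 120, 122, 107, 107, 146, 166, 203, 219, 222, 219, 216, 218, 218, 215, 207, 195, 189, 186, 185, 185, 184, 182, 183, 187, 187, 190, 203, 207, 212, 213, 212, 215, 218, 218, 199, 175, 132, 122, 121, 119, 119, 121, 119, 117]
167 [121, 121, 122, 120, 119, 119, 116, 123, 167, 184, 193, 195, 210, 216, 198, 181, 169, 166, 170, 171, 172, 172, 172, 172, 173, 172, 172, 172, 172, 171, 170, 170, 169, 168, 168, 165, 167, 173, 190, 208, 195, 184, 189, 186, 169, 127, 114, 120, 121, 119]
170 [122, 120, 122, 120, 110, 150, 183, 183, 179, 161, 177, 163, 146, 165, 173, 172, 172, 172, 165, 161, 155, 145, 142, 144, 141, 139, 140, 141, 140, 140, 139, 144, 153, 163, 170, 171, 170, 167, 170, 155, 140, 167, 169, 164, 171, 180, 191, 160, 125, 118]
173 [125, 121, 116, 128, 178, 184, 175, 176, 169, 142,
[... 3023 characters left out ...]
 125, 126, 127, 124, 125, 125, 124, 116, 116, 180, 230, 245, 246, 243, 243, 245, 255, 205, 92, 92, 81, 74, 75, 80, 87, 93, 93, 253, 252, 246, 245, 245, 245, 246, 248, 252, 246, 204, 138, 116, 123, 124, 123, 124, 125, 126, 123]
212 [118, 125, 124, 124, 126, 126, 125, 123, 125, 126, 126, 123, 122, 121, 119, 124, 159, 195, 224, 198, 114, 62, 78, 82, 83, 83, 82, 79, 74, 56, 148, 255, 255, 252, 248, 249, 241, 167, 103, 107, 112, 119, 123, 125, 127, 125, 123, 125, 125, 125]
215 [114, 122, 125, 124, 124, 125, 126, 126, 125, 127, 130, 121, 98, 84, 81, 82, 82, 84, 84, 84, 85, 85, 85, 88, 88, 91, 88, 87, 85, 85, 83, 80, 79, 76, 71, 69, 66, 90, 104, 115, 118, 116, 124, 126, 129, 128, 125, 124, 106, 93]
```

View pics/w6.png

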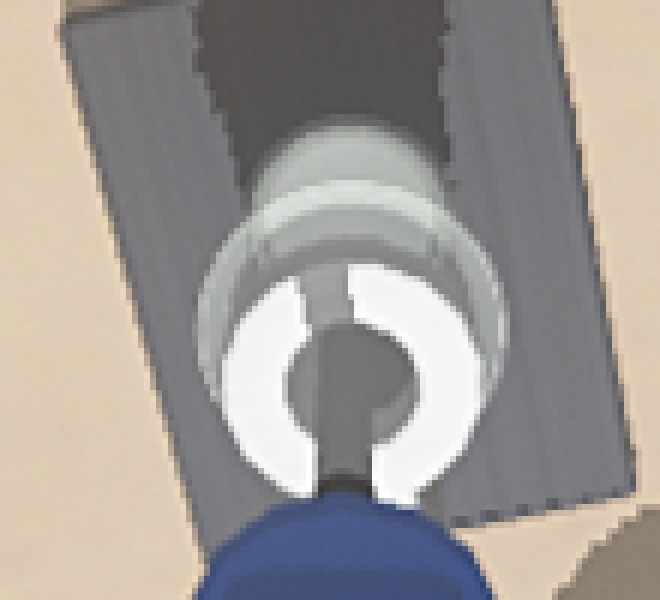

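The rod is inside the hole, with the hole centre at (258.2,194.3) and the rod at column 256.9. The tool therefore needs to go about 1.1 mm in +y. I'll correct that first and then lower it.

Request:
step_arm(
  commands="0 0 0.1 0 0 0 0;0 0 0.1 0 0 0 0;0 0 0.1 1 0 0 0;0 0 0.1 2 0 0 0;0 0 0.1 3 0 0 0;0 0 0.1 4 0 0 0;0 0 0.1 4.5 0 0 0;0 0 0.1 4.5 0 0 0;0 0 0.1 4.5 0 0 0;0 0 0.1 4.5 0 0 0;0 0 0.1 4.5 0 0 0;0 0 0.1 4.5 0 0 0",
)

```text
time_s: 13.55
eef_pos: [583.1, -318.8, 174.8]
ee_rot: [0.0, 0.097, 0.995, -0.0]
force: [0.4, -0.2, -0.1]
grip_width: 0.272
grip_force: 49.2
```

```bash
python3 - <<'E'
from h import *
m=camera_model("wrist");s=sense();im=capture("wrist");gr=cv2.cvtColor(im,cv2.COLOR_RGB2GRAY)
print(s["time_s"],s["eef_pos"],s["ee_rot"],s["force"])
x,y,z=s["eef_pos"];mv([x,y,174.8],1.377)
si=capture("side");np.save("s7.npy",si);ms=camera_model("side")
for l in("guide_mouth","probe_blue_band"):
    for q in spot_point("side",l)[:1]: print(l,q["xy"].__repr__(),q["score"])
print("proj",proj("side",[x,y,115]),proj("side",[x,y,z-29.8]),proj("wrist",[x,y,115],m),proj("wrist",[x,y,z-29.8],m))
a=cv2.resize(si[205:305,205:305],(600,600),interpolation=cv2.INTER_CUBIC)
save("s7.png",a)
E
```

```text
13.55 [ 583.1090772  -318.75703433  174.83076192] [ 3.91722667e-04  9.67399828e-02  9.95309576e-01 -2.64299550e-04] [ 0.36145898 -0.21997318 -0.09650836]
pos [ 583.1 -318.7  174.7] yaw 1.377 move [-0.   -0.   -0.01] [-0.0004  0.0007  0.    ]
guide_mouth [255.6, 270.5] 0.7
probe_blue_band [251.9, 271.5] 0.8
proj [252.8 270.5] [252.8 255.5] [254.9 215.1] [254.6 234.4]
```

View pics/s7.png

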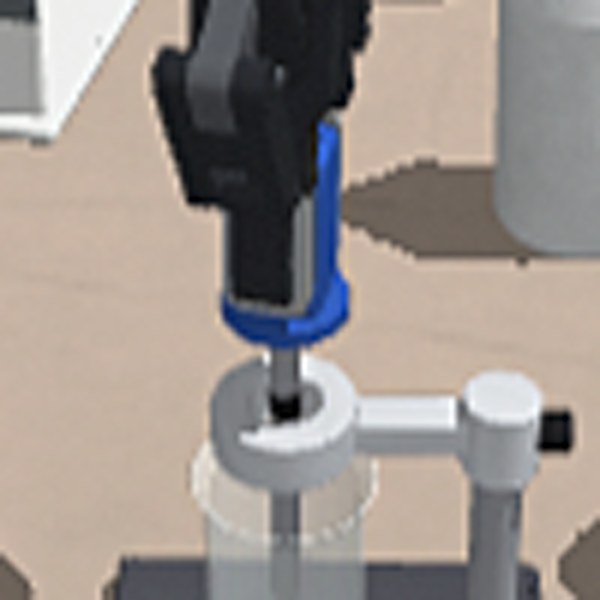

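The side view shows the rod centred in the collar (crop column 286 against 284–285), with the black band at the collar's top face (row about 404). Height, tilt and centring all look within about 1 mm, so I'm handing it in.

```bash
python3 -c "
from h import *
s=sense();print(s['eef_pos'],abs(s['dq']).max(),s['force']);print(finish_job())"
```

```text
[ 583.00390656 -318.65928335  174.47234199] 0.0027146860337580432 [-0.20878367 -0.69952609  0.14250667]
the job is handed in; nothing more can be done
None
```

The job is handed in at about 14 s of the 54 s: the orange probe hangs released in the orange pot, and the blue probe is held upright and still in the collar hole with its band level with the collar top, to within about 1 mm by the cameras.

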